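Hold the vacuum under the bell jar

ROBOT

A 6-joint arm with a two-finger parallel gripper is mounted at the origin on the work surface. World frame = base frame: x ahead of the robot, y to its left, z up, the work surface at z = 0. Lengths are in m, angles in rad, forces in N, time in s.
With the tool pointing down it reaches from about 0.35 to 0.975 m from the base axis. Payload 4.9 kg.
Tool frame: the origin (TCP) lies midway between the tips of the shut fingers; the grasp point (between the pads) lies ctrl.tcp_to_grasp behind it (ctrl.tcp_to_grasp is the distance from the TCP to the grasp point, in m); z points along the fingers, y is the direction in which the jaws open and shut (so a half turn about z gives the same grasp; the last joint's range is limited). The gripper opens to 85 mm and grips with 20 to 120 N. Pads are 22 mm wide; open, the fingers measure 114 mm over their backs; the gripper's body (76 mm by 85 mm) begins 54 mm behind the grasp point. The pads swing forward as they close: fully open they stand 13 mm farther back than shut.
Start: joints at [-0.119, 0.053, 1.613, -0, 1.476, -0.119], TCP at [0.625, 0, 0.231] pointing down, gripper open.
Joint ranges: [-3.01, 3.01], [-1.01, 2.22], [0.06, 2.58], [-1.02, 4.17], [0.09, 2.62], [-3.14, 3.14]. Speed limits (rad/s): [2.57, 2.57, 3.14, 3.14, 3.14, 3.14].

INTERFACE

Orientations are given as a rotation vector (axis times angle).
In Python, from station import ctrl, get_image, calibration, finish_job, models gives the robot as it stands.
- The arm moves only by the shell command python3 -m creep 'ROWS' [FORCE]. ROWS is JSON, a list of rows, each a list of 7 numbers: the opening, from 0 (shut) to 1 (fully open), then the shift along the tool's x, y, z in m, then the turn, a rotation vector about the tool's x, y, z in degrees. A call has 1 to 20 rows; each row shifts and turns the commanded pose from where the row before left it, along the tool's axes as they then stand; what a row does not reach is not made up. A row lasts 1/10 s, in which the tool goes at most 50 mm and 8.59 degrees, less where a joint would pass 70% of its speed; a pose out of reach is approached as far as the arm can. A call with a gripper value outside its range is refused whole. The fingers move at their own pace and stop on an object; FORCE is the grip in N (left out, the last holds). Time passes only in rows, so rows that do not move let the fingers close. It gives the time, the measured TCP pose, the force and the opening at its end, in the units of the state.
- ctrl.get_obs(): the state, without advancing time (a new reading comes with each control period).
- get_image(name): name is "scene" or "side" or "wrist"; returns the picture (420x560x3 uint8, red, green, blue); there is no depth.
- calibration(name): a dict with "mtx" (3x3 intrinsics, pixels), "k1" (the pictures are not rectified: a ray, as slopes to the right and down, at radius r is drawn at 1 + k1 r^2 times it, then the intrinsics apply), "R" (3x3) and "t" (3): a world point X has camera coordinates R X + t. Camera axes: x right, y down, z forward; pixel columns grow to the right and rows downward; lengths in m; the calibration is good to about 2 mm. A picture is of the moment at which its call begins: read the wrist's pose just before it. calibration takes no time and is no camera call; for the wrist camera it gives the pose at the moment of the call.
- finish_job(): hands the job in, once; it reports no verdict.
Trained networks look in the newest picture that a camera, given by its name, has taken for a name from the list of things; names that differ only in an ending like _2 or _b are one class to them, and where a whole thing is asked for, a point or a joint stands for the part that bears it (a point fixed in the world has none). Each returns a list of dicts, best first, with "conf" (0 to 1); they miss things now and then, are a little off and sometimes report something else, mostly with a low value. They report only what shows in the picture. A call takes as long as a camera call.
- models.search_frame(camera, name): "extent" ([left, top, right, bottom] in pixels, round what is visible of it).
The state is a dict: "t": time; "q": joint angles; "dq": joint speeds; "effort": joint torques, N m; "tool_pos": TCP position; "tool_rot": TCP orientation; "contact_force": force on the tool from outside, world axes, zero at the start; "wrist_torque": the same for the moment, N m; "opening": finger opening in m.
Only numpy, scipy, OpenCV 4.12 (cv2) and the standard library are available. Lean on these libraries where they do the work, as an engineer would, in place of code of your own. Each camera call takes 0.05 s, during which the arm holds its last target. There are 200 camera calls.

TASK

The bell jar has been pumped down; now hold the vacuum for the class. First push the red valve lever over, away from the robot, until it snaps shut, and only then flip the black pump switch over to off, towards the robot. Touch neither the glass nor the blue vent lever, do not lift or shove the vacuum set, and leave the bottle, the glass jar and the carton where they stand.

Things in the scene. Friction and masses are not known exactly. Their poses are not given: they have to be found in the camera images.
- vacuum_set: Bench vacuum set, loose, about 10 kg: grey steel tray 220 mm (x) by 760 mm (y), top 20 mm above the table. Origin on the table under its centre; x to the back (away from the robot; turned up to 0.3 rad), y left, z up. At (x, y) mm: bell jar (0, -270), vent valve (30, -150), red-levered valve (30, -50), switch box (-55, 55). A pipe, top 69 mm high, runs along x = 30.
- bell_jar: The glass bell jar over an electric bell, fixed to the set by its vacuum: 156 mm wide at its foot, 140 mm above, 229 mm tall, top knob 278 mm above the table. Origin: centre of its foot, 49 mm above the table. Not to be touched.
- pump (a point): Middle of the blue pump, at (0, 285) mm of the set, 85 mm above the table. The pump fills y = 190 to 370 mm and x = -65 to 65 mm of the set; heads and black handle reach up to 171 mm above the table.
- gauge (a point): Centre of the round vacuum gauge, 52 mm wide, at (26, 155) mm of the set; its top is about 133 mm above the table.
- valve_lever_tip (a point): Centre of the round end of the red valve lever. The end is a red plastic sleeve of 15 mm diameter; the lever reaches 7.5 mm past this point. It lies 55 mm from the pivot.
- valve_lever_pivot (a point): Pivot of the red valve lever, 96 mm above the table; the lever swings about the set's y axis. Nothing of the valve but the lever rises over 103 mm above the table.
- valve_lever (a joint): Red lever of the shut-off valve between jar and pump: 0 rad = open, leaning 0.5 rad (29 degrees) from upright to the set's -x (the robot's side); 1.0 rad = shut, leaning as far to +x. Over-centre spring: a level push at the lever's end needs about 4 to 8 N to start it, less and less up to upright (0.5 rad), past which it snaps to the other stop by itself.
- switch_lever_tip (a point): Centre of the end of the pump switch's black bat-shaped lever, 34.5 mm from its pivot; the lever is 12 mm thick here, tapering to 8 mm at its root, and reaches 6 mm past this point.
- switch_lever_pivot (a point): Pivot of the pump switch's lever, 90 mm above the table, on a blue switch box of 85 mm (x) by 75 mm (y) whose top is 85 mm above the table; its bushing and nut reach 95 mm above the table. The lever swings about the set's y axis.
- switch_lever (a joint): Toggle switch of the pump: 0 rad = on, leaning 0.5 rad (29 degrees) from upright to the set's +x; 1.0 rad = off, leaning as far to -x (the robot's side). Over-centre spring as in the valve: about 4 to 8 N at its end to start it, snapping over past 0.5 rad.
- vent_lever_tip (a point): Centre of the round end of the blue vent lever, shaped as the red one.
- vent_lever (a joint): Blue lever of the vent valve: 0 rad = shut, leaning 0.5 rad to the set's +x; 1.0 rad = open. Must stay shut.
- bottle: Clear plastic bottle with a green cap, 56 mm wide, 140 mm tall, loose. Origin: centre of its underside.
- glass_jar: Glass jar with a steel lid, 60 mm wide, 85 mm tall, loose. Origin: centre of its underside.
- carton: Yellow carton, 40 by 58 mm, 85 mm tall, loose. Origin: centre of its underside.

How it is judged:
By the outcome, as a careful person would: the job done as asked, in the order asked, and still so for the second after the job is handed in, with the robot touching nothing.
It also fails if it takes over 42 s, if anything falls off the work surface, if the arm or the gripper's body presses on something with over 40 N, if the wrist force passes 120 N, or if a joint passes its speed limit or range.

## Working session

There is one attempt and no reset: what is moved stays moved. The work goes in short steps, Python scripts to look and compute and a shell command to move; the robot and the scene stay as the last step left them, time stands still between calls to the robot, and variables do not carry over. Pictures are saved under pics/ and viewed, about 8 in all and at most 12, crops included, and the job is handed in when it is done.

```bash
mkdir -p pics; ls; cat > h.py <<'E'
import numpy as np, cv2
from station import ctrl, get_image, calibration, finish_job, models
def ray(name,uv):
    c=calibration(name);K=np.array(c["mtx"]);k=c["k1"];R=np.array(c["R"]);t=np.array(c["t"])
    p=cv2.undistortPoints(np.array([[uv]],float),K,np.array([k,0,0,0,0.]))[0,0]
    return -R.T@t, R.T@np.array([p[0],p[1],1])
def atz(name,uv,z):
    o,d=ray(name,uv); return o+d*(z-o[2])/d[2]
def tri(obs):
    A=0;b=0
    for n,uv in obs:
        o,d=ray(n,uv);d/=np.linalg.norm(d);P=np.eye(3)-np.outer(d,d);A=A+P;b=b+P@o
    X=np.linalg.solve(A,b);return X
def proj(name,X):
    c=calibration(name)
    R=np.array(c["R"]);X=np.atleast_2d(X)
    return cv2.projectPoints(X.astype(float),cv2.Rodrigues(R)[0],np.array(c["t"],float),np.array(c["mtx"],float),np.array([c["k1"],0,0,0,0.]))[0][:,0]
E
python3 - <<'E'
from h import *
ims=[]
for n in("scene","side","wrist"):
    im=get_image(n);cv2.imwrite(f"pics/{n}0.png",im[:,:,::-1])
    for th in("valve_lever_tip","valve_lever_pivot","switch_lever_tip","switch_lever_pivot","vent_lever_tip","valve_lever","switch_lever","bell_jar","gauge","pump","bottle","glass_jar","carton"):
        r=models.search_frame(n,th)
        print(n,th,[(np.round(d["extent"]).tolist(),round(d["conf"],2)) for d in r[:2]])
o=ctrl.get_obs();print(o["t"],o["tool_pos"],o["tool_rot"],ctrl.tcp_to_grasp)
E
```

```text
pics
scene valve_lever_tip [([224.0, 189.0, 236.0, 220.0], 0.69), ([94.0, 107.0, 443.0, 354.0], 0.62)]
scene valve_lever_pivot [([93.0, 109.0, 442.0, 353.0], 0.84)]
scene switch_lever_tip [([285.0, 202.0, 295.0, 212.0], 0.53)]
scene switch_lever_pivot [([285.0, 204.0, 294.0, 214.0], 0.41)]
scene vent_lever_tip []
scene valve_lever [([92.0, 106.0, 442.0, 350.0], 0.51), ([227.0, 187.0, 235.0, 220.0], 0.48)]
scene switch_lever [([92.0, 106.0, 444.0, 353.0], 0.27)]
scene bell_jar [([115.0, 105.0, 188.0, 219.0], 0.74), ([224.0, 187.0, 233.0, 218.0], 0.36)]
scene gauge [([93.0, 106.0, 442.0, 354.0], 0.67)]
scene pump [([94.0, 110.0, 444.0, 353.0], 0.94)]
scene bottle []
scene glass_jar [([292.0, 174.0, 321.0, 212.0], 0.95)]
scene carton [([218.0, 155.0, 246.0, 196.0], 0.64), ([90.0, 108.0, 439.0, 352.0], 0.44)]
side valve_lever_tip [([228.0, 117.0, 384.0, 400.0], 0.7), ([292.0, 216.0, 307.0, 237.0], 0.57)]
side valve_lever_pivot [([222.0, 112.0, 385.0, 396.0], 0.92), ([292.0, 217.0, 307.0, 236.0], 0.43)]
side switch_lever_tip [([261.0, 197.0, 272.0, 209.0], 0.37)]
side switch_lever_pivot [
[... 922 characters left out ...]
 354.0], 0.67)]
wrist valve_lever [([220.0, 247.0, 270.0, 284.0], 0.85), ([266.0, 341.0, 291.0, 358.0], 0.48)]
wrist switch_lever [([159.0, 131.0, 180.0, 147.0], 0.74)]
wrist bell_jar [([203.0, 347.0, 276.0, 362.0], 0.96), ([102.0, 283.0, 125.0, 304.0], 0.57)]
wrist gauge [([112.0, 0.0, 334.0, 366.0], 0.82)]
wrist pump [([112.0, 0.0, 341.0, 367.0], 0.89), ([32.0, 126.0, 122.0, 187.0], 0.28)]
wrist bottle [([362.0, 158.0, 457.0, 236.0], 0.93)]
wrist glass_jar [([34.0, 128.0, 123.0, 187.0], 0.86)]
wrist carton [([207.0, 345.0, 276.0, 362.0], 0.62), ([87.0, 285.0, 126.0, 316.0], 0.56)]
2.1 [ 6.24973071e-01 -8.24020907e-06  2.31297400e-01] [-2.22143574e+00 -2.22144322e+00  5.11894077e-05] 0.0187
```

```bash
python3 - <<'E'
import cv2
a=cv2.imread("pics/scene0.png");cv2.imwrite("pics/s1.png",cv2.resize(a[95:365,85:455],None,fx=2.1,fy=2.1,interpolation=3))
a=cv2.imread("pics/side0.png");cv2.imwrite("pics/d1.png",cv2.resize(a[110:410,190:400],None,fx=2,fy=2,interpolation=3))
E
```

```text
(no output)
```

View pics/wrist0.png

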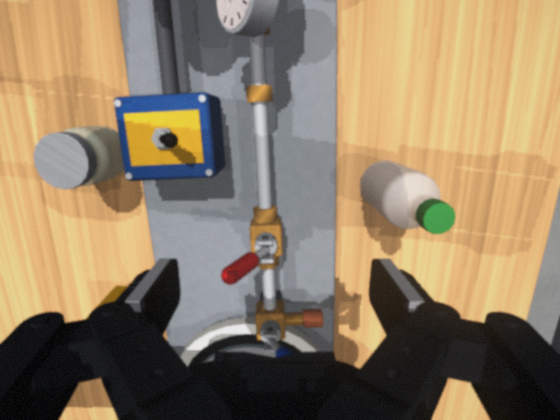

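View pics/s1.png

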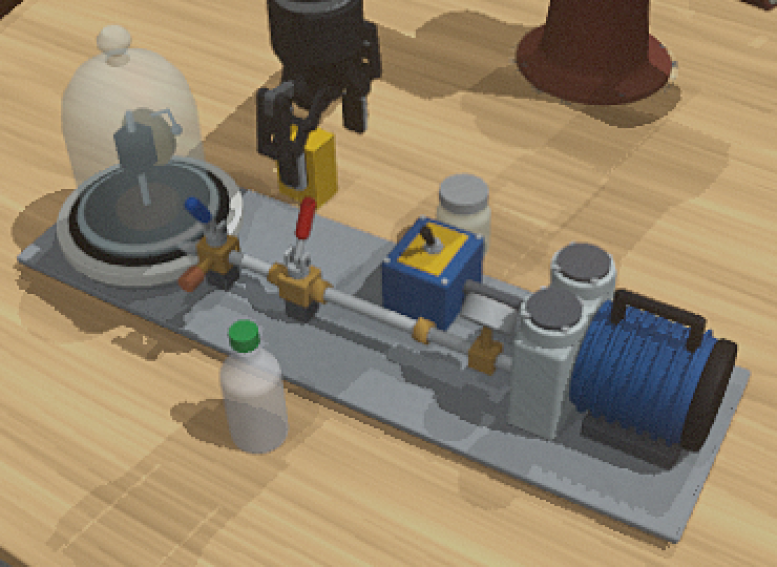

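View pics/d1.png

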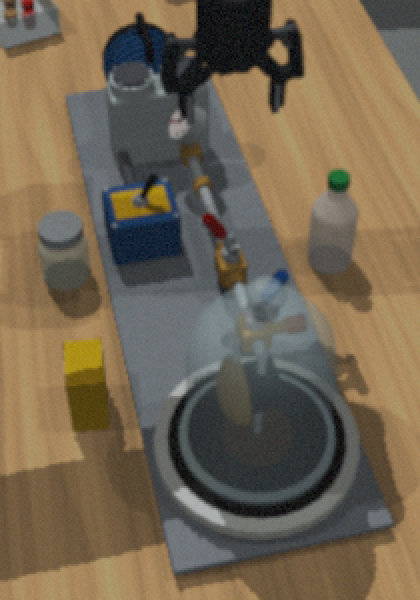

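```bash
cat > fit.py <<'E'
from h import *
from scipy.optimize import least_squares
s,c=np.sin(.5),np.cos(.5)
M={"vt":(30-55*s,-50,96+55*c),"vp":(30,-50,96),"st":(-55+34.5*s,55,90+34.5*c),"bt":(30+55*s,-150,96+55*c),
"b++":(-12.5,92.5,85),"b-+":(-97.5,92.5,85),"b+-":(-12.5,17.5,85),"b--":(-97.5,17.5,85),"knob":(0,-270,278)}
O=[("scene","vt",(231.7,194)),("side","vt",(295,220.5)),("wrist","vt",(231,274)),("wrist","vp",(266,248)),("scene","st",(288.3,206)),
("side","st",(266.5,200.5)),("wrist","st",(170,141)),("wrist","b++",(208,93)),("wrist","b-+",(114,97)),("wrist","b--",(124,180)),("wrist","b+-",(214,178)),("wrist","bt",(285,352)),
("scene","bt",(177,194)),("side","bt",(331,247))]
def P(k,p):
    x,y,z=np.array(M[k])/1000;return np.array([p[0]+x*np.cos(p[2])-y*np.sin(p[2]),p[1]+x*np.sin(p[2])+y*np.cos(p[2]),z])
def f(p): return np.concatenate([proj(n,P(k,p))[0]-uv for n,k,uv in O])
if __name__=="__main__":
    r=least_squares(f,[.65,.1,0],loss="soft_l1",f_scale=2);print(r.x)
    for o,e in zip(O,f(r.x).reshape(-1,2).round(1)):print(o[:2],e)
    for k in("vt","vp","st","bt","knob"):print(k,P(k,r.x).round(4))
    print("tri vt",tri([(n,uv) for n,k,uv in O if k=="vt"]).round(4),"st",tri([(n,uv) for n,k,uv in O if k=="st"]).round(4))
E
python3 fit.py
```

```text
[ 0.58438171 -0.00109097  0.04110311]
('scene', 'vt') [-0.2 -3. ]
('side', 'vt') [-1.6 -1.1]
('wrist', 'vt') [-0.3  0.3]
('wrist', 'vp') [-0.4  0.9]
('scene', 'st') [-1. -2.]
('side', 'st') [-1.  -1.3]
('wrist', 'st') [ 0.4 -1.4]
('wrist', 'b++') [ 0.1 -2.3]
('wrist', 'b-+') [-3.1 -0.7]
('wrist', 'b--') [0.5 1.3]
('wrist', 'b+-') [ 1.7 -0.8]
('wrist', 'bt') [14.6 21.6]
('scene', 'bt') [-0.8 -3. ]
('side', 'bt') [-1.1  1.2]
vt [ 0.5901 -0.0509  0.1443]
vp [ 0.6164 -0.0498  0.096 ]
st [0.5437 0.0523 0.1203]
bt [ 0.6469 -0.1486  0.1443]
knob [ 0.5955 -0.2709  0.278 ]
tri vt [ 0.5918 -0.051   0.1398] st [0.5437 0.0525 0.116 ]
```

Wrist view: the red lever end is at (231,274) and leans towards the robot. The switch lever is at (170,141) and leans to +x. The vent lever is at about (285,352). The scene and side crops agree, and the fit residuals are small. The exception is the vent end in the wrist view, which the gripper hides. Next I shut the fingers and go down on the robot's side of the red lever.

```bash
python3 -m creep '[[0,-0.017,-0.028,0,0,0,0],[0,-0.017,-0.028,0,0,0,0],[0,-0.017,-0.029,0,0,0,0],[0,0,0,0,0,0,0],[0,0,0,0.03,0,0,0],[0,0,0,0.03,0,0,0],[0,0,0,0.02,0,0,0],[0,0,0,0.02,0,0,0],[0,0,0,0,0,0,0],[0,0,0,0,0,0,0]]' 20; python3 - <<'E'
from h import *
im=get_image("side");a=im[180:280,240:360,::-1]
b=get_image("scene")[150:250,180:300,::-1]
cv2.imwrite("pics/m1.png",np.hstack([cv2.resize(a,(390,325)),cv2.resize(b,(390,325))]))
E
```

```text
t: 3.1
tool_pos: [0.5403, -0.0508, 0.1315]
tool_rot: [-2.221, -2.221, -0.0]
contact_force: [0.2, 0.1, 0.7]
opening: 0.0002
```

View pics/m1.png

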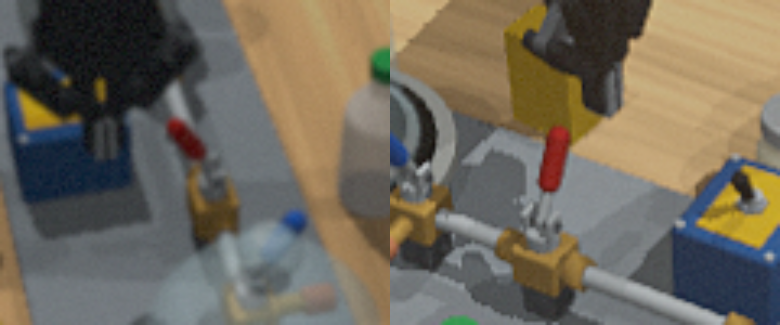

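The shut fingers (left half about (100,135), right half about (605,95)) hang on the robot's side of the red lever and level with its end. I push slowly.

```bash
python3 -m creep '[[0,0,0.010,0,0,0,0],[0,0,0.010,0,0,0,0],[0,0,0.006,0,0,0,0],[0,0,0.004,0,0,0,0],[0,0,0.004,0,0,0,0],[0,0,0.004,0,0,0,0],[0,0,0,0,0,0,0]]'; python3 -m creep '[[0,0,0.004,0,0,0,0],[0,0,0.004,0,0,0,0],[0,0,0.004,0,0,0,0],[0,0,0,0,0,0,0]]';  python3 -m creep '[[0,0,0.004,0,0,0,0],[0,0,0.004,0,0,0,0],[0,0,0,0,0,0,0]]'; python3 - <<'E'
from h import *
im=get_image("side");a=im[180:280,240:360,::-1]
b=get_image("scene")[150:250,180:300,::-1]
cv2.imwrite("pics/m2.png",np.hstack([cv2.resize(a,(390,325)),cv2.resize(b,(390,325))]))
E
```

```text
t: 3.9
tool_pos: [0.5782, -0.051, 0.1314]
tool_rot: [-2.221, -2.221, 0.001]
contact_force: [-2.6, -0.5, 2.0]
opening: 0.0
t: 4.3
tool_pos: [0.5907, -0.051, 0.1313]
tool_rot: [2.221, 2.221, 0.001]
contact_force: [0.0, 0.4, -0.0]
opening: 0.0
t: 4.6
tool_pos: [0.5986, -0.051, 0.1314]
tool_rot: [2.221, 2.221, 0.001]
contact_force: [1.2, 1.0, -0.3]
opening: -0.0002
```

View pics/m2.png

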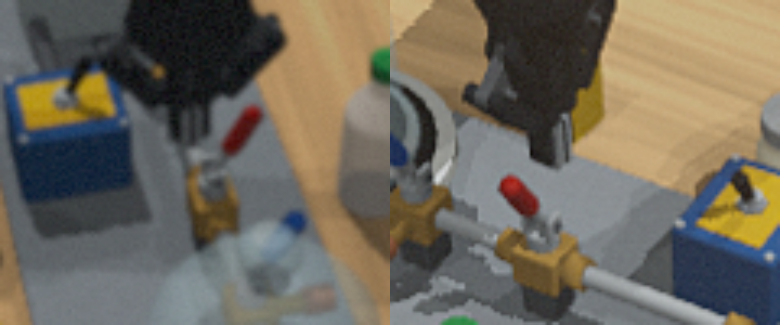

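The red lever has snapped shut, leaning to +x (left half (240,130), right half (515,190)). I lift clear and go to the far side of the switch.

```bash
python3 -m creep '[[0,0,-0.015,0,0,0,0],[0,0,0,-0.04,0,0,0],[0,0,0,-0.04,0,0,0],[0,0.035,0.002,0,0,0,0],[0,0.035,0.002,0,0,0,0],[0,0.033,0.002,0,0,0,0],[0,0,0,0,0,0,0],[0,0,0,0.03,0,0,0],[0,0,0,0.03,0,0,0],[0,0,0,0.02,0,0,0],[0,0,0,0.02,0,0,0],[0,0,0,0,0,0,0],[0,0,0,0,0,0,0]]'; python3 - <<'E'
from h import *
im=get_image("side");a=im[160:260,230:350,::-1]
b=get_image("scene")[150:250,210:330,::-1]
cv2.imwrite("pics/m3.png",np.hstack([cv2.resize(a,(390,325)),cv2.resize(b,(390,325))]))
E
```

```text
t: 6.0
tool_pos: [0.5889, 0.0514, 0.1113]
tool_rot: [-2.222, -2.221, 0.001]
contact_force: [-0.1, 0.8, 0.8]
opening: -0.0002
```

View pics/m3.png

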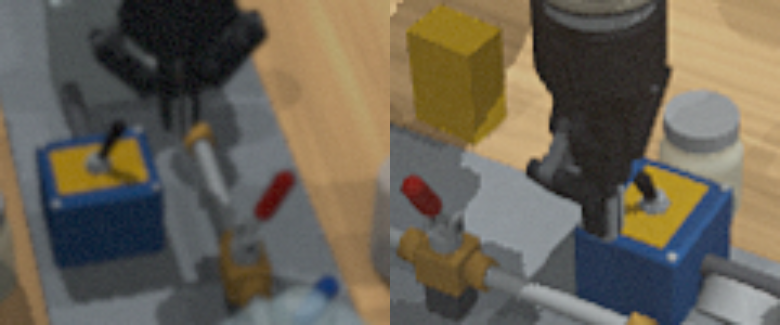

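The fingers stand on the far side of the switch lever (left half (120,130), fingers (180,110)), and red is still shut. I push towards the robot.

```bash
python3 -m creep '[[0,0,-0.008,0,0,0,0],[0,0,-0.006,0,0,0,0],[0,0,-0.004,0,0,0,0],[0,0,-0.004,0,0,0,0],[0,0,-0.004,0,0,0,0],[0,0,0,0,0,0,0]]'; python3 -m creep '[[0,0,-0.004,0,0,0,0],[0,0,-0.004,0,0,0,0],[0,0,-0.004,0,0,0,0],[0,0,0,0,0,0,0]]';  python3 -m creep '[[0,0,-0.004,0,0,0,0],[0,0,-0.004,0,0,0,0],[0,0,0,0,0,0,0]]'; python3 - <<'E'
from h import *
im=get_image("side");a=im[160:260,230:350,::-1]
b=get_image("scene")[150:250,210:330,::-1]
cv2.imwrite("pics/m4.png",np.hstack([cv2.resize(a,(390,325)),cv2.resize(b,(390,325))]))
E
```

```text
t: 6.7
tool_pos: [0.5627, 0.052, 0.1114]
tool_rot: [2.221, 2.221, 0.0]
contact_force: [1.1, 0.5, 0.5]
opening: 0.0001
t: 7.1
tool_pos: [0.5555, 0.0515, 0.1159]
tool_rot: [2.215, 2.215, 0.012]
contact_force: [5.9, -0.7, 8.6]
opening: 0.0001
t: 7.4
tool_pos: [0.5443, 0.0519, 0.1134]
tool_rot: [2.22, 2.219, 0.004]
contact_force: [-0.3, -0.2, -0.4]
opening: -0.0001
```

View pics/m4.png

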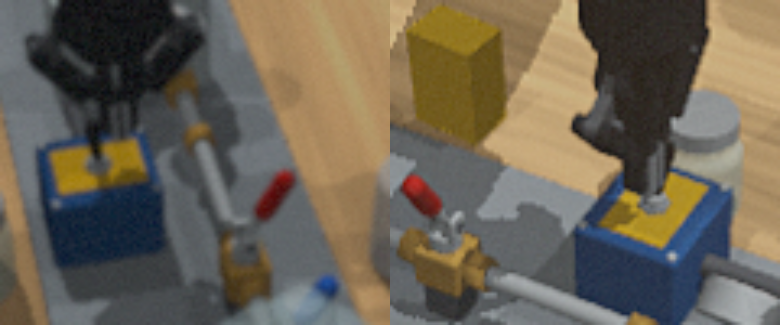

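The force came up to 10 N and dropped to zero. The fingers hide the lever, so I back off, rise and look.

```bash
python3 -m creep '[[0,0,0.010,0,0,0,0],[0,0,0.010,0,0,0,0],[0,0,0,-0.04,0,0,0],[0,0,0,-0.04,0,0,0],[0,0,0.02,-0.04,0,0,0],[0,0,0.03,-0.02,0,0,0],[0,0,0,0,0,0,0],[0,0,0,0,0,0,0]]'; python3 - <<'E'
from h import *
im=get_image("side");a=im[160:310,210:390,::-1]
b=get_image("scene")[130:280,150:330,::-1]
cv2.imwrite("pics/m5.png",np.hstack([cv2.resize(a,(390,325)),cv2.resize(b,(390,325))]))
w=get_image("wrist");cv2.imwrite("pics/w5.png",w[:,:,::-1])
E
```

```text
t: 8.3
tool_pos: [0.6135, 0.052, 0.2507]
tool_rot: [-2.221, -2.221, 0.001]
contact_force: [0.0, 0.5, 0.3]
opening: -0.0002
```

View pics/m5.png

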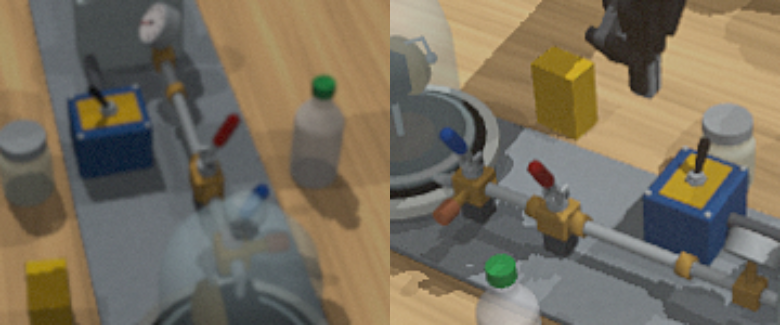

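View pics/w5.png

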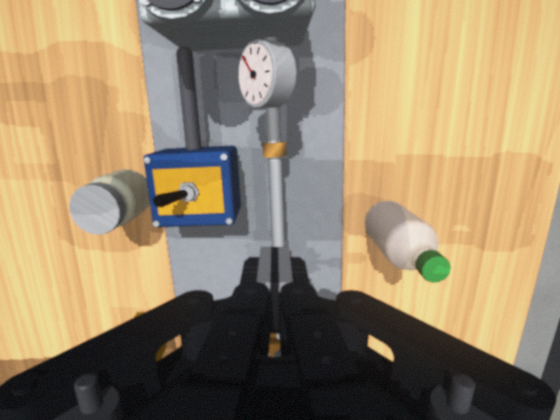

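The switch lever now leans to the robot's side (wrist (170,198), left of its nut at (190,190)). Red is shut, and the vent lever still leans to +x. The bottle, jar and carton are standing. I check for drift of the set, then hand in.

```bash
python3 - <<'E'
from h import *
a=cv2.imread("pics/side0.png",0);b=cv2.cvtColor(get_image("side"),cv2.COLOR_RGB2GRAY)
for n,(x,y,w,h) in {"trayfoot":(265,330,125,75),"box":(240,205,45,40),"bottle":(340,192,32,58),"jar":(205,212,36,48),"carton":(218,276,32,50)}.items():
    r=cv2.matchTemplate(b[y-6:y+h+6,x-6:x+w+6],a[y:y+h,x:x+w],cv2.TM_CCOEFF_NORMED);_,m,_,l=cv2.minMaxLoc(r);print(n,l[0]-6,l[1]-6,round(m,3))
print(ctrl.get_obs()["contact_force"],ctrl.get_obs()["t"]);print(finish_job())
E
```

```text
trayfoot 0 0 0.922
box 0 0 0.895
bottle 0 0 0.978
jar 0 0 0.955
carton -1 -6 0.894
[-0.58746008  1.08770527  0.92972625] 8.5
the job is handed in; nothing more can be done
None
```

The job is done and handed in at about 8.5 s. With shut fingers I pushed the red valve lever away from the robot until it snapped shut. I then lifted clear, came down on the far side of the pump switch and pulled its lever over to off.

**Last checks:**
- **Levers:** The final pictures show the red lever leaning to +x (shut), the switch lever leaning towards the robot (off), and the blue vent lever still leaning to +x (shut).
- **Forces:** The highest force I read was about 10 N, sampled at the end of each move, while pushing the switch. The fingers rode up about 4 mm on its lever before it snapped. At the end the arm was in free air, reading 1.6 N or less.
- **Shift of the set and loose items:** Image matching between the first and last side pictures gave zero shift for the tray, switch box, bottle and jar.
- **Check that disagreed:** The same matching gave (-1, -6) px for the carton, with the lowest score (0.894) and at the edge of its search window. I read this only after handing in. By eye, the carton's top edge is at row 280 in the first picture and 282 in the last. The arm never came below 110 mm and the carton is 85 mm tall, so I take it as a shadow effect, but I did not confirm it with another measurement.

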